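# Line up the wing fastener, then hold the access cover pressed on its housing

### The arm

A 6-joint arm with a two-finger parallel gripper is mounted at the origin on the work surface; the furniture and walls round the work are solid. World frame = base frame: x ahead of the robot, y to its left, z up, the work surface at z = 0. Lengths are in m, angles in degrees, forces in N, time in s.
With the tool pointing down it reaches from about 0.275 to 0.775 m from the base axis. Payload 14.6 kg.
Tool frame: the origin (TCP) lies at the very end of the fingers, on their centre line; the grasp point (between the pads) lies 19 mm behind it; z points along the fingers, y is the direction in which the jaws open and shut (so a half turn about z gives the same grasp; the last joint's range is limited). The gripper opens to 85 mm and grips with 20 to 120 N. Pads are 22 mm wide; open, the fingers measure 114 mm over their backs; the gripper's body (76 mm by 85 mm) begins 54 mm behind the grasp point. The pads swing forward as they close: fully open they stand 13 mm farther back than shut.
Start: joints at [-85.961, 15.075, -2.767, 72.158, 0, 81.102], TCP at [0.118, -0.512, 0.231] pointing down, gripper open.
Joint ranges: [-151.79, 151.79], [-50.71, 97.33], [-67.44, 78.34], [-121.81, 120.89], [-77.56, 73.72], [-180, 180]. Speed limits (degrees/s): [108.29, 108.29, 147.25, 159.86, 180, 180].

### API

Orientations are given as [roll, pitch, yaw] about the fixed x, y, z axes, in that order (R = Rz(yaw) Ry(pitch) Rx(roll)).
In Python, from plant import env, imaging gives the robot as it stands.
- The arm moves only by the shell command python3 -m pendant 'ROWS' [FORCE]. ROWS is JSON, a list of rows, each a list of 3 entries, a list of its own where there are three numbers: the closure, from -1 (fully open) to 1 (shut), so that 0 is half open, then the shift along the tool's x, y, z in cm, then the turn, a rotation vector about the tool's x, y, z in degrees. A call has 1 to 20 rows; each row is the pose to reach, as a shift and turn from the pose commanded when the call began, along the tool's axes at that moment; what a row does not reach only later rows make up. A row lasts 1/8 s, in which the tool goes at most 62.5 mm and 10.7 degrees, less where a joint would pass 70% of its speed; a pose out of reach is approached as far as the arm can. A call with a gripper value outside its range is refused whole. The fingers move at their own pace and stop on an object; FORCE is the grip in N (left out, the last holds). Time passes only in rows, so rows that repeat a pose let the fingers close. It gives the time, the measured TCP pose, the force and the opening at its end, in the units of the state.
- env.state(): the state, without advancing time (a new reading comes with each control period).
- imaging.read_camera(name): name is "scene" or "top"; returns a dict with "pixels" (384x512x3 uint8, blue, green, red), "depth" (384x512 float32, m along the optical axis (not along the pixel's ray), 0 where there is no reading), "fovy" (degrees; the focal length in pixels is half the picture's height over the tangent of half this angle, whatever the lens; pixels are square), "cx", "cy" (the principal point, pixels), "dist" ([k1, k2, p1, p2, k3] as OpenCV has them; the pictures are not rectified), "origin" and "attitude" of the camera in the world. Camera axes: x right, y down, z forward; pixel columns grow to the right and rows downward; lengths in m; the calibration is good to about 2 mm. A picture is of the moment at which its call begins.
- env.hand_in(): hands the job in, once; it reports no verdict.
The state is a dict: "time_s": time; "joint_positions": joint angles; "dq": joint speeds; "effort": joint torques, N m; "position": TCP position; "eef_rot": TCP orientation; "ft_force": force on the tool from outside, world axes, zero at the start; "wrist_torque": the same for the moment, N m; "grip_width": finger opening in m.
Only numpy, scipy, OpenCV 4.12 (cv2) and the standard library are available. Lean on these libraries where they do the work, as an engineer would, in place of code of your own. Each camera call takes 0.05 s, during which the arm holds its last target. There are 200 camera calls.

### The job

First turn the wing fastener on the open control housing until its wing lines up with the long side of the opening, so that the slot of a cover can pass over it. Then pick up by its handle the cover that matches this housing (the long one, with a slot at one end and a round hole at the other), lower it over the wing and the dowel pin, and press it gently down until it lies flush on the frame all round. Finish while still gripping the handle and holding the cover pressed down against its springy gasket - do not let go - and leave the short cover and the bolt where they lie.

Things in the scene. Friction and masses are not known exactly. Their poses are not given: they have to be found in the camera images.
- housing: Open grey control box, 130 (x) x 200 (y) x 56 mm, fixed. Origin: centre of its underside; z up, y along its long side. Its top is a flat frame round a 74 x 144 mm opening, with a black gasket ring 4 mm high on it. On the long centre line stand the wing fastener, 55 mm from the centre to +y, and a fixed tapered dowel pin (8 mm thick, tip 14 mm above the frame), 60 mm to -y.
- seat (a point): Centre of the frame's top face (56 mm above the bench), axes as the housing. The long cover is home when its underside lies in this plane, centred on this point, its y axis along this y axis and its slot end at +y: its handle point is then 30 mm above this point.
- fastener (a joint): Turn of the wing fastener in rad about the vertical, positive anticlockwise from above, range -1.6 to 1.6; 0 = the wing lies along the housing's y axis, in line with the cover's slot. No stop at 0; it stays where it is left (friction about 0.05 N m). It starts roughly across. The slot passes over it within about 0.15 rad of 0.
- fastener_grip (a point): Grip point of the dark steel wing fastener, on its turning axis, 82 mm above the bench. The wing is an upright blade 8 mm thick (its x) and 30 mm long (its y), from 60 to 98 mm above the bench (top 4 mm narrower); grip it across the 8 mm from above. These axes turn with the wing.
- gasket (a joint): How far the rubber gasket ring is pressed down, m: 0 = free, 0.004 = fully compressed, cover flush on the frame. It is on springs: about 3 N to start it, 9 N fully down, and it lifts the cover again if the push stops.
- long_cover: The matching cover: loose aluminium plate 90 (x) x 160 (y) x 6 mm, 0.12 to 0.21 kg, black bar handle on top. Origin: centre of its underside; z up. Through it go a slot of 13 (x) x 36 (y) mm, 55 mm from its centre to +y, and a round 13 mm hole, 60 mm to -y. Wing and dowel pass with 2.5 to 3 mm to spare each way.
- long_cover_grip (a point): Grip point on the long cover's handle, 30 mm above the plate's underside, over the plate's centre; axes as the cover. The handle is a bar 12 mm thick (x), 44 mm long (y), from 24 to 42 mm above the underside, on two legs; grip it across the 12 mm from above.
- short_cover: The other cover, to be left alone: aluminium plate 90 (x) x 110 (y) x 6 mm with the same handle but a round hole at each end and no slot. Origin: centre of its underside.
- bolt_mid (a point): Middle of a loose steel bolt, 19 x 60 x 16 mm, lying on the bench between the covers and the housing; bystander.

How it is judged:
By the outcome, as a careful person would: the job done as asked, in the order asked, and still so for the second after the job is handed in, while the arm keeps its last pose, push and grip.
It also fails if it takes over 58 s, if anything falls off the work surface, if the arm or the gripper's body presses on something with over 40 N, if the wrist force passes 120 N, or if a joint passes its speed limit or range.

## Working session

There is one attempt and no reset: what is moved stays moved. The work goes in short steps, Python scripts to look and compute and a shell command to move; the robot and the scene stay as the last step left them, time stands still between calls to the robot, and variables do not carry over. Pictures are saved under pics/ and viewed, about 8 in all and at most 12, crops included, and the job is handed in when it is done.

```bash
mkdir -p pics; ls; cat > h.py <<'E'
import numpy as np, cv2
from plant import env, imaging
from scipy.spatial.transform import Rotation as R
def cam(n):
    c=imaging.read_camera(n); h,w=c['pixels'].shape[:2]
    f=h/2/np.tan(np.radians(c['fovy'])/2)
    c['K']=np.array([[f,0,c['cx']],[0,f,c['cy']],[0,0,1.]]); c['D']=np.array(c['dist'],float)
    a=np.array(c['attitude'],float); c['R']=a if a.shape==(3,3) else R.from_euler('xyz',a,degrees=True).as_matrix()
    c['o']=np.array(c['origin'],float); return c
def rays(c,uv):
    p=cv2.undistortPoints(np.array(uv,float).reshape(-1,1,2),c['K'],c['D']).reshape(-1,2)
    return np.c_[p,np.ones(len(p))]
def onz(c,uv,z):
    d=rays(c,uv)@c['R'].T
    return c['o']+d*((z-c['o'][2])/d[:,2])[:,None]
def cloud(c):
    h,w=c['depth'].shape; g=np.stack(np.meshgrid(np.arange(w),np.arange(h)),-1).reshape(-1,2)
    return ((rays(c,g)*c['depth'].reshape(-1,1))@c['R'].T+c['o']).reshape(h,w,3)
E
python3 - <<'E'
from h import *
print(env.state())
for n in('scene','top'):
    c=cam(n); print(n,c['fovy'],c['cx'],c['cy'],c['dist'],c['origin'],c['attitude'])
    cv2.imwrite(f'pics/{n}0.png',c['pixels']); np.save(f'{n}0.npy',cloud(c))
E
```

```text
pics
{'time_s': 0.0, 'joint_positions': array([-8.59604386e+01,  1.50996055e+01, -2.80266095e+00,  7.21591992e+01,
        3.26958003e-04,  8.11021393e+01]), 'dq': array([ 0.00630862, -0.10469284, -0.01145059, -0.0787595 , -0.07216858,
       -0.05804047]), 'effort': array([ 5.89808114e-03, -6.37621021e+01,  3.84562397e+01,  1.39522654e-02,
        1.13908748e-04, -1.89109085e-05]), 'position': array([ 0.11751935, -0.51140078,  0.23082518]), 'eef_rot': array([-1.79939325e+02, -9.83013862e-03,  1.29374167e+01]), 'ft_force': array([-0.00910009, -0.24391108,  0.19348877]), 'wrist_torque': array([-0.02649627, -0.00230853,  0.025064  ]), 'grip_width': 0.08568187589548966}
scene 45.298513628801324 247.9293654941652 193.8699361647613 [-0.05315327  0.          0.          0.          0.        ] [0.13360296 0.85880911 0.63220984] [-122.03493064    1.38700746 -154.61297008]
top 46.585559419612245 255.75294569676421 192.66489382274227 [-0.17850358  0.          0.          0.          0.        ] [0.45963436 0.06575413 1.05888224] [-175.75044889   -2.15444312  -89.9174048 ]
```

View pics/top0.png

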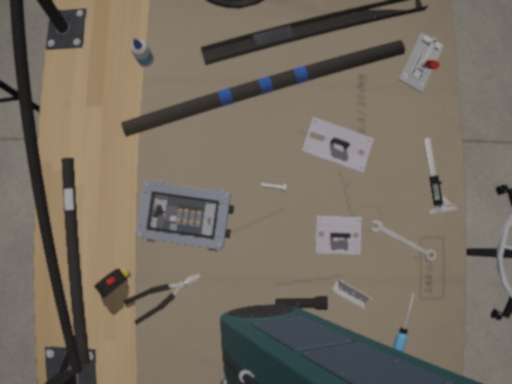

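View pics/scene0.png

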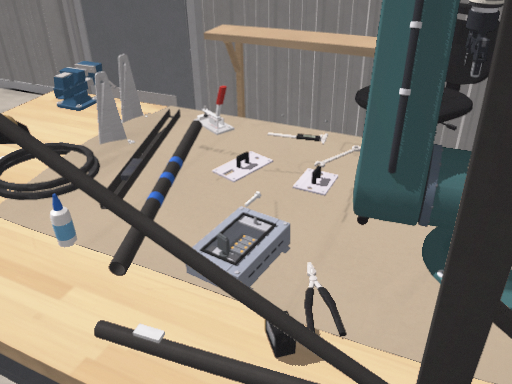

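```bash
python3 - <<'E'
from h import *
a=cv2.imread('pics/top0.png'); b=cv2.imread('pics/scene0.png')
A=cv2.resize(a[170:260,125:245],None,fx=4,fy=4,interpolation=3)
B=cv2.resize(a[105:185,290:390],None,fx=3.2,fy=3.2,interpolation=3)
C=cv2.resize(b[200:290,180:300],None,fx=3.2,fy=3.2,interpolation=3)
o=np.zeros((600,800,3),np.uint8)
o[:360,:480]=A;o[:256,480:800]=B;
C=cv2.resize(b[205:285,185:295],None,fx=2.9,fy=2.9,interpolation=3);o[365:365+C.shape[0],:C.shape[1]]=C
C=cv2.resize(b[145:185,205:280],None,fx=4.2,fy=4.2,interpolation=3);o[365:365+C.shape[0],330:330+C.shape[1]]=C
cv2.imwrite('pics/crop0.png',o)
P=np.load('top0.npy'); f=P.reshape(-1,3)
for n,u0,u1,v0,v1,zl,zh in [('frame',130,240,175,255,.050,.0605),('fast',130,240,175,255,.075,.11),('plate',295,385,110,180,.003,.012),('handle',295,385,110,180,.03,.055)]:
    q=P[v0:v1,u0:u1]; m=(q[...,2]>zl)&(q[...,2]<zh); x=q[m]
    r=cv2.minAreaRect((x[:,:2]*1000).astype(np.float32)); print(n,m.sum(),r,np.median(x[:,2]),x.mean(0))
E
```

```text
frame 3203 ((484.49365234375, 193.693359375), (199.45623779296875, 131.6251678466797), 82.0022201538086) 0.05585983283912599 [0.48310394 0.18666892 0.0559047 ]
fast 71 ((492.1486511230469, 248.0516357421875), (8.68956184387207, 30.143564224243164), 67.92659759521484) 0.09443687645073973 [0.49181604 0.24668224 0.0919563 ]
plate 2262 ((658.4407958984375, -179.889404296875), (172.64390563964844, 225.04299926757812), 0.4205588698387146) 0.005421178511362146 [ 0.65617086 -0.17348261  0.00560935]
handle 98 ((655.4163208007812, -172.54830932617188), (40.697322845458984, 12.89230728149414), 67.93849182128906) 0.03995533833793863 [ 0.65495616 -0.17173468  0.03938793]
```

View pics/crop0.png

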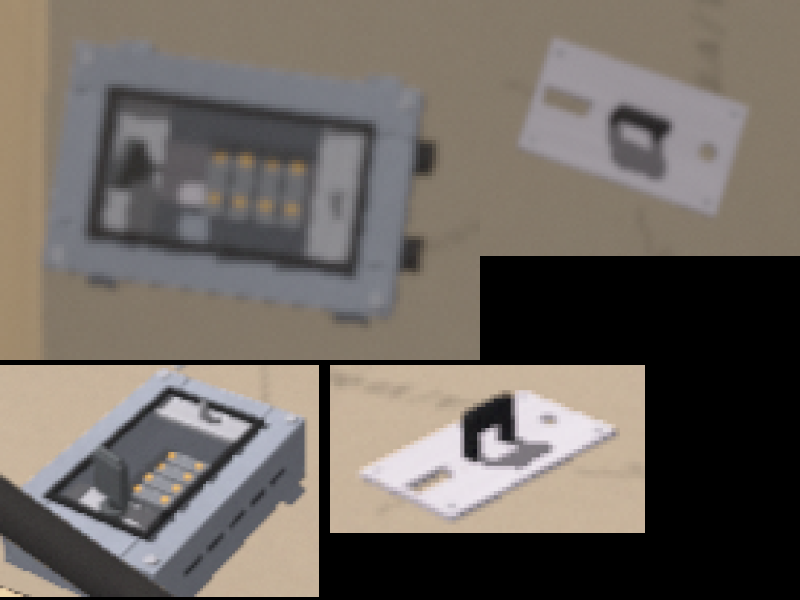

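```bash
cat >> h.py <<'E'
def go(x,y,z,yaw):
    "shift cm and turn deg in tool axes from the measured pose to tool-down pose"
    s=env.state(); A=R.from_euler('xyz',s['eef_rot'],degrees=True)
    d=A.inv().apply(np.array([x,y,z])-s['position'])*100
    r=(A.inv()*R.from_euler('xyz',[180,0,yaw],degrees=True)).as_rotvec(degrees=True)
    print('shift',d.round(2),'turn',r.round(2))
E
python3 - <<'E'
from h import *
c=cam('top'); im=c['pixels']; P=cloud(c)
# cover plate outline by brightness
g=im.min(2); sub=np.zeros_like(g); sub[110:178,296:380]=g[110:178,296:380]
print(np.percentile(sub[110:178,296:380],[10,30,50,70,90]))
m=(sub>130).astype(np.uint8); 
cs,_=cv2.findContours(m,cv2.RETR_EXTERNAL,cv2.CHAIN_APPROX_NONE); k=max(cs,key=cv2.contourArea)
w=onz(c,k.reshape(-1,2),.006)[:,:2]*1000
print('cover',cv2.minAreaRect(w.astype(np.float32)))
mi=(m==0)&(cv2.drawContours(np.zeros_like(m),[k],-1,1,-1)>0)
n,l,st,ce=cv2.connectedComponentsWithStats(mi.astype(np.uint8))
for i in range(1,n):
    if st[i,4]>3: print(st[i,4],ce[i],onz(c,[ce[i]],.006)[0])
# frame: outline on z=.056 and opening hole
q=P[170:262,125:250]; f=((q[...,2]>.05)&(q[...,2]<.0605)).astype(np.uint8)
cs,h=cv2.findContours(f,cv2.RETR_CCOMP,cv2.CHAIN_APPROX_NONE)
for k,hh in zip(cs,h[0]):
    if cv2.contourArea(k)>300:
        w=onz(c,k.reshape(-1,2)+[125,170],.056)[:,:2]*1000; print('frame',hh[3],cv2.minAreaRect(w.astype(np.float32)))
# dowel & wing
b=(q[...,2]>.064)&(q[...,2]<.12); n,l,st,ce=cv2.connectedComponentsWithStats(b.astype(np.uint8))
for i in range(1,n):
    x=q[l==i]; print('high',len(x),x.mean(0),x[:,2].max(),ce[i]+[125,170])
    if len(x)>20: print(cv2.minAreaRect((x[x[:,2]>.085][:,:2]*1000).astype(np.float32)))
# high obstacles
for z0,z1 in((.15,.3),(.3,.5),(.5,1.)):
    mm=(P[:250,:,2]>z0)&(P[:250,:,2]<z1); x=P[:250][mm]; print(z0,mm.sum(),x.min(0) if len(x) else '',x.max(0) if len(x) else '')
go(.4921,.2480,.16,157.9)
E
```

```text
[103. 105. 106. 140. 150.]
cover ((656.685791015625, -172.97137451171875), (159.9744110107422, 90.59326171875), 71.11421966552734)
81 [316.61728395 136.27160494] [ 0.67541739 -0.12090182  0.006     ]
353 [339.15014164 148.41076487] [ 0.64639299 -0.17586076  0.006     ]
22 [360.90909091 152.09090909] [ 0.638161   -0.22989801  0.006     ]
frame -1 ((484.49761962890625, 193.39329528808594), (199.14796447753906, 131.18482971191406), 82.10626983642578)
frame 19 ((487.02490234375, 208.7266082763672), (129.88345336914062, 89.73589324951172), 82.32892608642578)
high 1 [0.52979501 0.22933525 0.06433515] 0.06433515446148719 [166. 194.]
high 1 [0.52989799 0.20683567 0.06425719] 0.06425718959386129 [176. 194.]
high 1 [0.52517691 0.26092581 0.06419983] 0.06419983121280082 [152. 196.]
high 1 [0.52545281 0.20230968 0.06402831] 0.06402831223553673 [178. 196.]
high 1 [0.51673765 0.14619341 0.06425748] 0.06425748470839432 [203. 200.]
high 1 [0.50499225 0.26283349 0.06424604] 0.0642460436365444 [151. 205.]
high 84 [0.49177633 0.24630317 0.08837693] 0.10098503282799154 [156.22619048 210.58333333]
((492.2008972167969, 248.38006591796875), (8.640080451965332, 30.221113204956055), 69.38726806640625)
high 1 [0.49675541 0.11924162 0.06451274] 0.06451273756865472 [215. 209.]
high 8 [0.47631032 0.13414165 0.06838224] 0.07002391862005841 [208.125 218.125]
high 1 [0.47364612 0.26898539 0.06503039] 0.0650303868656793 [148. 219.]
high 1 [0.44509644 0.21478321 0.06434631] 0.06434631419238646 [172. 232.]
high 1 [0.43881306 0.15441206 0.06506947] 0.06506946730567742 [199. 235.]
0.15 1432 [ 0.41077417 -0.3762255   0.15031605] [0.9631682  0.52981944 0.2999986 ]
0.3 1983 [0.59032212 0.42831209 0.30002673] [0.83122993 0.45404277 0.41478781]
0.5 0  
shift [ 53.51 -65.63   7.15] turn [-1.0000e-02 -6.0000e-02 -1.4496e+02]
```

```bash
python3 -m pendant '[[0,[53.5,-65.6,7.0],[0,0,-145.7]],[0,[53.5,-65.6,7.0],[0,0,-145.7]],[0,[53.5,-65.6,7.0],[0,0,-145.7]],[0,[53.5,-65.6,7.0],[0,0,-145.7]],[0,[53.5,-65.6,7.0],[0,0,-145.7]],[0,[53.5,-65.6,7.0],[0,0,-145.7]],[0,[53.5,-65.6,7.0],[0,0,-145.7]],[0,[53.5,-65.6,7.0],[0,0,-145.7]],[0,[53.5,-65.6,7.0],[0,0,-145.7]],[0,[53.5,-65.6,7.0],[0,0,-145.7]],[0,[53.5,-65.6,7.0],[0,0,-145.7]],[0,[53.5,-65.6,7.0],[0,0,-145.7]],[0,[53.5,-65.6,7.0],[0,0,-145.7]],[0,[53.5,-65.6,7.0],[0,0,-145.7]],[0,[53.5,-65.6,7.0],[0,0,-145.7]],[0,[53.5,-65.6,7.0],[0,0,-145.7]],[0,[53.5,-65.6,7.0],[0,0,-145.7]],[0,[53.5,-65.6,7.0],[0,0,-145.7]],[0,[53.5,-65.6,7.0],[0,0,-145.7]],[0,[53.5,-65.6,7.0],[0,0,-145.7]]]' 30; python3 - <<'E'
from h import *
go(.4922,.2482,.068,158.6)
E
```

```text
time_s: 2.65
position: [0.4921, 0.2472, 0.1614]
eef_rot: [180.0, 0.0, 158.6]
ft_force: [0.3, 0.2, -0.4]
grip_width: 0.0431
shift [0.03 0.1  9.34] turn [0.01 0.01 0.01]
```

```bash
python3 -m pendant '[[0,[0,0.1,4],[0,0,0]],[0,[0,0.1,8],[0,0,0]],[0,[0,0.1,9.3],[0,0,0]],[0,[0,0.1,9.3],[0,0,0]],[1,[0,0.1,9.3],[0,0,0]],[1,[0,0.1,9.3],[0,0,0]],[1,[0,0.1,9.3],[0,0,0]],[1,[0,0.1,9.3],[0,0,0]],[1,[0,0.1,9.3],[0,0,0]],[1,[0,0.1,9.3],[0,0,0]]]' 30; python3 - <<'E'
from h import *
s=env.state();print(s['wrist_torque'],s['ft_force'])
c=cam('scene'); cv2.imwrite('pics/s1.png',cv2.resize(c['pixels'][120:300,130:350],None,fx=3,fy=3))
E
```

```text
time_s: 3.9
position: [0.4928, 0.2476, 0.0696]
eef_rot: [-179.9, 0.1, 158.6]
ft_force: [-2.7, -7.8, 10.1]
grip_width: 0.0073
[-1.69786764  0.5996008  -0.00704697] [-2.72008034 -7.76148219 10.05985111]
```

View pics/s1.png

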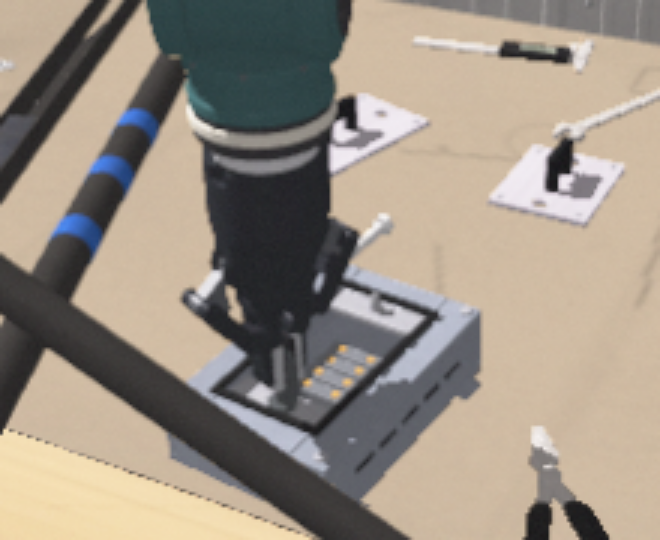

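```bash
python3 -m pendant '[[1,[0,-0.1,-0.1],[0,0,0]],[1,[0,-0.1,-0.1],[0,0,8]],[1,[0,-0.1,-0.1],[0,0,16]],[1,[0,-0.1,-0.1],[0,0,24]],[1,[0,-0.1,-0.1],[0,0,32]],[1,[0,-0.1,-0.1],[0,0,40]],[1,[0,-0.1,-0.1],[0,0,48]],[1,[0,-0.1,-0.1],[0,0,56]],[1,[0,-0.1,-0.1],[0,0,64]],[1,[0,-0.1,-0.1],[0,0,72]],[1,[0,-0.1,-0.1],[0,0,76.5]],[1,[0,-0.1,-0.1],[0,0,76.5]],[1,[0,-0.1,-0.1],[0,0,76.5]],[1,[0,-0.1,-0.1],[0,0,76.5]]]' 30; python3 - <<'E'
from h import *
s=env.state();print(s['wrist_torque'],s['ft_force'])
E
```

```text
time_s: 5.7
position: [0.4931, 0.2476, 0.0697]
eef_rot: [179.9, -0.0, 82.1]
ft_force: [5.7, -0.1, -6.1]
grip_width: 0.0074
[-0.11819931 -1.07312084  0.02610422] [ 5.71306683 -0.14705758 -6.11918326]
```

```bash
python3 -m pendant '[[0,[0,0,0],[0,0,0]],[0,[0,0,0],[0,0,0]],[0,[0,0,0],[0,0,0]],[0,[0,0,-4],[0,0,0]],[0,[0,0,-9],[0,0,0]],[0,[0,0,-14],[0,0,0]],[0,[0,0,-14],[0,0,0]]]' 30; python3 - <<'E'
from h import *
go(.6583,-.1738,.16,71.1)
go(.6583,-.1738,.015,71.1)
E
```

```text
time_s: 6.58
position: [0.4935, 0.248, 0.2128]
eef_rot: [179.7, -0.2, 82.1]
ft_force: [0.3, -0.7, -0.4]
grip_width: 0.0428
shift [-39.54  22.06   5.29] turn [ 0.29 -0.18 11.04]
shift [-39.58  21.99  19.79] turn [ 0.29 -0.18 11.04]
```

```bash
python3 -m pendant '[[0,[-39.6,22.0,5],[0,0,11]],[0,[-39.6,22.0,5],[0,0,11]],[0,[-39.6,22.0,5],[0,0,11]],[0,[-39.6,22.0,5],[0,0,11]],[0,[-39.6,22.0,5],[0,0,11]],[0,[-39.6,22.0,5],[0,0,11]],[0,[-39.6,22.0,5],[0,0,11]],[0,[-39.6,22.0,5],[0,0,11]],[0,[-39.6,22.0,5],[0,0,11]],[0,[-39.6,22.0,5],[0,0,11]],[0,[-39.6,22.0,5],[0,0,11]],[0,[-39.6,22.0,5],[0,0,11]]]' 30; python3 - <<'E'
from h import *
c=cam('top'); P=cloud(c); q=P[170:262,125:250]
b=(q[...,2]>.085)&(q[...,2]<.12); x=q[b]; print(b.sum(),x.mean(0),cv2.minAreaRect((x[:,:2]*1000).astype(np.float32)))
f=(q[...,2]>.05)&(q[...,2]<.0605); print(cv2.minAreaRect((q[f][:,:2]*1000).astype(np.float32)))
a=cv2.resize(c['pixels'][175:255,130:240],None,fx=5,fy=5,interpolation=3)
s=cam('scene'); cv2.imwrite('pics/s2.png',np.hstack([a[:,:400],cv2.resize(s['pixels'][205:285,190:270],(400,400),interpolation=3)]))
go(.6583,-.1738,.015,71.1)
E
```

```text
time_s: 8.07
position: [0.6558, -0.174, 0.1597]
eef_rot: [180.0, -0.0, 71.2]
ft_force: [1.3, 0.6, 0.8]
grip_width: 0.0428
51 [0.49201404 0.24713433 0.09463199] ((492.0239562988281, 247.4567108154297), (29.568523406982422, 7.705437660217285), 82.32786560058594)
((484.6043701171875, 193.5684051513672), (199.0626220703125, 131.67919921875), 82.01280975341797)
shift [ 0.14  0.21 14.46] turn [ 0.02 -0.    0.07]
```

View pics/s2.png

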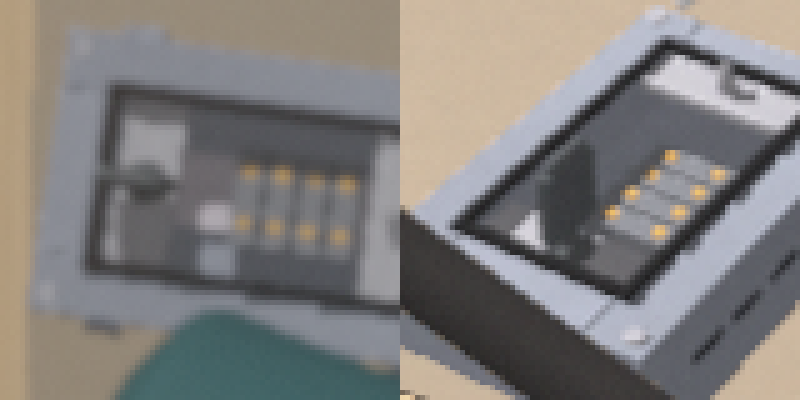

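```bash
python3 -m pendant '[[0,[0.1,0.2,5],[0,0,0]],[0,[0.1,0.2,10],[0,0,0]],[0,[0.1,0.2,13],[0,0,0]],[0,[0.1,0.2,14.4],[0,0,0]],[0,[0.1,0.2,14.4],[0,0,0]],[1,[0.1,0.2,14.4],[0,0,0]],[1,[0.1,0.2,14.4],[0,0,0]],[1,[0.1,0.2,14.4],[0,0,0]],[1,[0.1,0.2,14.4],[0,0,0]],[1,[0.1,0.2,14.4],[0,0,0]],[1,[0.1,0.2,14.4],[0,0,0]]]' 60; python3 - <<'E'
from h import *
s=env.state();print(s['wrist_torque'],s['ft_force'],s['position'])
E
```

```text
time_s: 9.55
position: [0.6589, -0.1749, 0.0168]
eef_rot: [179.9, 0.0, 71.1]
ft_force: [-0.8, -0.5, 7.5]
grip_width: 0.0108
[0.12044117 0.12472017 0.02856595] [-0.75036571 -0.5210581   7.54795118] [ 0.65885105 -0.17490915  0.01678269]
```

```bash
python3 -m pendant '[[1,[0,0,-2],[0,0,0]],[1,[0,0,-6],[0,0,0]],[1,[0,0,-11],[0,0,0]],[1,[0,0,-15],[0,0,0]],[1,[0,0,-15],[0,0,0]],[1,[0,0,-15],[0,0,0]]]' 60; python3 - <<'E'
from h import *
s=env.state();print(s['wrist_torque'],s['ft_force'],s['position'])
go(.4854,.1919,.17,82.1)
E
```

```text
time_s: 10.3
position: [0.6578, -0.1745, 0.1647]
eef_rot: [-180.0, -0.0, 71.1]
ft_force: [0.3, 0.5, -1.1]
grip_width: 0.011
[-0.03880116  0.01891172 -0.02358908] [ 0.34178233  0.50633184 -1.0961157 ] [ 0.65778658 -0.17454897  0.16472527]
shift [ 29.1  -28.16  -0.51] turn [ -0.03  -0.   -10.97]
```

```bash
python3 -m pendant '[[1,[4,-4,-0.5],[0,0,-2]],[1,[9,-8.7,-0.5],[0,0,-4]],[1,[13,-12.6,-0.5],[0,0,-6]],[1,[17,-16.5,-0.5],[0,0,-7]],[1,[21,-20.3,-0.5],[0,0,-8]],[1,[25,-24.2,-0.5],[0,0,-10]],[1,[28,-27.1,-0.5],[0,0,-11]],[1,[29.1,-28.2,-0.5],[0,0,-11]],[1,[29.1,-28.2,-0.5],[0,0,-11]],[1,[29.1,-28.2,-0.5],[0,0,-11]],[1,[29.1,-28.2,-0.5],[0,0,-11]],[1,[29.1,-28.2,-0.5],[0,0,-11]]]' 60; python3 - <<'E'
from h import *
s=env.state();print(s['wrist_torque'],s['ft_force'],s['position'],s['eef_rot'])
c=cam('top'); P=cloud(c); t=cam('scene'); Q=cloud(t)
np.savez('hov.npz',P=P,Q=Q,a=c['pixels'],b=t['pixels'])
a=cv2.resize(c['pixels'][160:270,110:250],None,fx=2.8,fy=2.8,interpolation=3)
b=cv2.resize(t['pixels'][130:290,170:320],None,fx=2.6,fy=2.6,interpolation=3)
o=np.zeros((420,800,3),np.uint8); o[:a.shape[0],:a.shape[1]]=a; o[:b.shape[0],400:400+b.shape[1]]=b
cv2.imwrite('pics/s3.png',o)
E
```

```text
time_s: 11.8
position: [0.4856, 0.1913, 0.1702]
eef_rot: [-180.0, 0.0, 82.1]
ft_force: [-0.3, 0.5, -1.7]
grip_width: 0.011
[-0.01267348 -0.03028494 -0.00543162] [-0.26336195  0.54653421 -1.71462749] [0.48559997 0.19130144 0.17019926] [-1.79996111e+02  4.00398372e-03  8.20741387e+01]
```

View pics/s3.png

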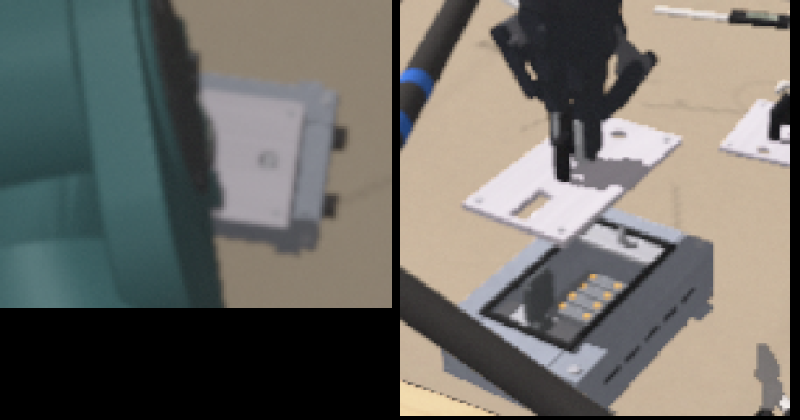

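```bash
python3 - <<'E'
from h import *
d=np.load('hov.npz'); c=cam('top'); t=cam('scene')
a,b,P,Q=d['a'],d['b'],d['P'],d['Q']
for n,C,im,X,(u0,u1,v0,v1) in(('scene',t,b,Q,(180,285,170,230)),('top',c,a,P,(180,240,170,250))):
    g=im.min(2)[v0:v1,u0:u1]; x=X[v0:v1,u0:u1]
    m=((g>125)&(x[...,2]>.14)&(x[...,2]<.18)).astype(np.uint8); m=cv2.morphologyEx(m,cv2.MORPH_OPEN,np.ones((2,2)))
    print(n,m.sum(),np.median(x[...,2][m>0]))
    cs,_=cv2.findContours(m,cv2.RETR_EXTERNAL,cv2.CHAIN_APPROX_NONE); k=max(cs,key=cv2.contourArea)
    r=cv2.minAreaRect(((onz(C,k.reshape(-1,2)+[u0,v0],.159)[:,:2])*1000).astype(np.float32)); print(r)
    inn=(cv2.drawContours(np.zeros_like(m),[k],-1,1,-1)>0)&(m==0)
    N,l,st,ce=cv2.connectedComponentsWithStats(inn.astype(np.uint8))
    for i in range(1,N):
        if st[i,4]>8: print(st[i,4],ce[i]+[u0,v0],onz(C,[ce[i]+[u0,v0]],.156)[0])
# same-camera reference: housing in scene
x=Q[180:300,170:300]; w=(x[...,2]>.080)&(x[...,2]<.101)&(x[...,1]>.2)&(x[...,1]<.3)
print('wing',w.sum(),cv2.minAreaRect((x[w][:,:2]*1000).astype(np.float32)))
dw=(x[...,2]>.0635)&(x[...,2]<.075)&(x[...,1]<.17); print('dowel',dw.sum(),x[dw].mean(0) if dw.any() else '')
# frame right edge in top view
x=P[170:262,170:250]; f=(x[...,2]>.05)&(x[...,2]<.0605); print('frame',cv2.minAreaRect((x[f][:,:2]*1000).astype(np.float32)))
E
```

```text
scene 1578 0.16019872027923604
((486.15478515625, 223.67962646484375), (110.26313018798828, 94.43810272216797), 82.28990173339844)
51 [221.07843137 210.03921569] [0.49197796 0.24661147 0.156     ]
top 1247 0.15893133254159142
((477.1099548339844, 148.66384887695312), (73.90675354003906, 90.41141510009766), 81.98970031738281)
32 [206.1875  218.28125] [0.47450428 0.13200834 0.156     ]
wing 109 ((492.78851318359375, 247.88185119628906), (30.505678176879883, 8.541717529296875), 81.62094116210938)
dowel 12 [0.47732491 0.13499119 0.06847498]
frame ((478.7151184082031, 149.41879272460938), (110.07239532470703, 130.8026885986328), 82.06172180175781)
```

```bash
python3 -m pendant '[[1,[0.16,0.05,0],[0,0,0]],[1,[0.16,0.05,2],[0,0,0]],[1,[0.16,0.05,4],[0,0,0]],[1,[0.16,0.05,5],[0,0,0]],[1,[0.16,0.05,5.5],[0,0,0]],[1,[0.16,0.05,6],[0,0,0]],[1,[0.16,0.05,6.5],[0,0,0]],[1,[0.16,0.05,6.8],[0,0,0]],[1,[0.16,0.05,6.8],[0,0,0]],[1,[0.16,0.05,6.8],[0,0,0]],[1,[0.16,0.05,6.8],[0,0,0]]]' 60; python3 - <<'E'
from h import *
s=env.state();print(s['wrist_torque'],s['ft_force'],s['position'],s['eef_rot'])
c=cam('top'); P=cloud(c); t=cam('scene'); Q=cloud(t)
a=cv2.resize(c['pixels'][170:260,170:250],None,fx=4.8,fy=4.8,interpolation=3)
b=cv2.resize(t['pixels'][170:290,180:300],None,fx=3.3,fy=3.3,interpolation=3)
o=np.zeros((440,800,3),np.uint8); o[:a.shape[0],:a.shape[1]]=a; o[:b.shape[0],400:400+b.shape[1]]=b
cv2.imwrite('pics/s4.png',o)
u0,u1,v0,v1=180,240,170,250
g=c['pixels'].min(2)[v0:v1,u0:u1]; x=P[v0:v1,u0:u1]
m=((g>125)&(x[...,2]>.075)&(x[...,2]<.11)).astype(np.uint8)
cs,_=cv2.findContours(m,cv2.RETR_EXTERNAL,cv2.CHAIN_APPROX_NONE); k=max(cs,key=cv2.contourArea)
inn=(cv2.drawContours(np.zeros_like(m),[k],-1,1,-1)>0)&(m==0)
N,l,st,ce=cv2.connectedComponentsWithStats(inn.astype(np.uint8)); zt=s['position'][2]-.0168
r=cv2.minAreaRect((onz(c,k.reshape(-1,2)+[u0,v0],zt+.006)[:,:2]*1000).astype(np.float32)); print(r)
for i in range(1,N):
    if st[i,4]>8: print(st[i,4],ce[i]+[u0,v0],onz(c,[ce[i]+[u0,v0]],zt+.003)[0])
E
```

```text
time_s: 13.38
position: [0.4861, 0.1935, 0.1024]
eef_rot: [180.0, -0.0, 82.1]
ft_force: [-0.8, 0.2, -1.5]
grip_width: 0.0111
[-0.02290246  0.02540197 -0.04146791] [-0.8388167   0.1706904  -1.45200406] [0.4860787  0.19346059 0.10242947] [ 1.79986994e+02 -5.14070458e-03  8.21371173e+01]
((479.3612976074219, 151.73046875), (71.43012237548828, 90.3623275756836), 82.21572875976562)
30 [206.36666667 217.36666667] [0.47760046 0.13657739 0.08862947]
```

View pics/s4.png

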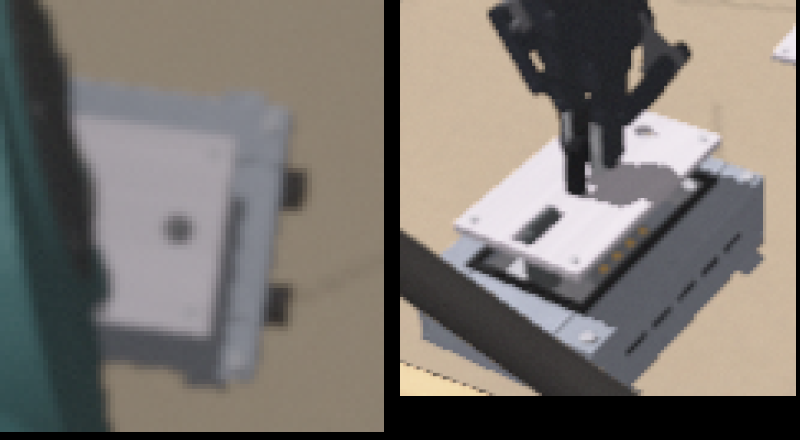

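```bash
python3 -m pendant '[[1,[-0.12,0,0],[0,0,0]],[1,[-0.12,0,0.5],[0,0,0]],[1,[-0.12,0,1.0],[0,0,0]],[1,[-0.12,0,1.3],[0,0,0]],[1,[-0.12,0,1.6],[0,0,0]],[1,[-0.12,0,1.9],[0,0,0]],[1,[-0.12,0,1.9],[0,0,0]],[1,[-0.12,0,1.9],[0,0,0]]]' 60; python3 - <<'E'
from h import *
s=env.state();print(s['wrist_torque'],s['ft_force'],s['position'],s['eef_rot'])
c=cam('top'); P=cloud(c)
t=cam('scene'); Q=cloud(t)
x=Q[170:240,180:290]; m=(t['pixels'].min(2)[170:240,180:290]>130)&(x[...,2]>.06)&(x[...,2]<.09)
p=x[m]; A=np.c_[p[:,:2],np.ones(len(p))]; k=np.linalg.lstsq(A,p[:,2],rcond=None)[0]; print('plane',k[:2],k@[.4855,.193,1])
u0,u1,v0,v1=180,240,170,250
g=c['pixels'].min(2)[v0:v1,u0:u1]; x=P[v0:v1,u0:u1]
m=((g>125)&(x[...,2]>.063)&(x[...,2]<.09)).astype(np.uint8)
cs,_=cv2.findContours(m,cv2.RETR_EXTERNAL,cv2.CHAIN_APPROX_NONE); k=max(cs,key=cv2.contourArea)
zt=s['position'][2]-.0168
print(cv2.minAreaRect((onz(c,k.reshape(-1,2)+[u0,v0],zt+.006)[:,:2]*1000).astype(np.float32)))
inn=(cv2.drawContours(np.zeros_like(m),[k],-1,1,-1)>0)&(m==0); vv,uu=np.nonzero(inn); print(len(uu),uu.mean()+u0,vv.mean()+v0)
a=cv2.resize(c['pixels'][195:240,190:225],None,fx=10,fy=10,interpolation=3)
b=cv2.resize(t['pixels'][190:270,190:300],None,fx=4,fy=4,interpolation=3)
o=np.zeros((450,800,3),np.uint8); o[:a.shape[0],:a.shape[1]]=a; o[:b.shape[0],355:355+b.shape[1]]=b
cv2.imwrite('pics/s5.png',o)
E
```

```text
time_s: 14.48
position: [0.4859, 0.1922, 0.0834]
eef_rot: [180.0, -0.0, 82.1]
ft_force: [0.4, -0.4, -1.9]
grip_width: 0.0108
[0.03882592 0.04581164 0.02037098] [ 0.39012216 -0.43489576 -1.94993289] [0.48587721 0.19224868 0.08336742] [ 1.79993344e+02 -2.32790916e-03  8.21337467e+01]
plane [-0.00247046  0.0081084 ] 0.07373875753426555
((478.9710998535156, 150.03172302246094), (70.28055572509766, 90.25535583496094), 82.23538970947266)
34 206.5 217.58823529411765
```

View pics/s5.png

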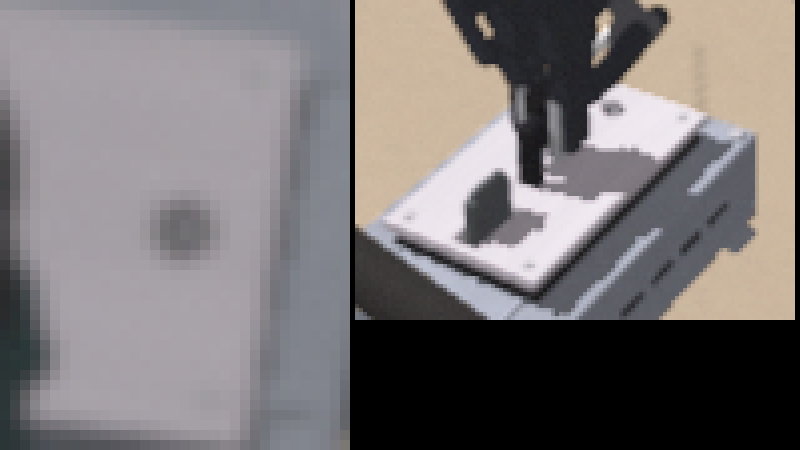

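```bash
python3 -m pendant '[[1,[0,0,0.2],[0,0,0]],[1,[0,0,0.4],[0,0,0]],[1,[0,0,0.6],[0,0,0]],[1,[0,0,0.8],[0,0,0]],[1,[0,0,0.9],[0,0,0]],[1,[0,0,1.0],[0,0,0]],[1,[0,0,1.0],[0,0,0]],[1,[0,0,1.0],[0,0,0]]]' 60; python3 - <<'E'
from h import *
s=env.state();print(s['wrist_torque'],s['ft_force'],s['position'],s['eef_rot'])
E
```

```text
time_s: 15.58
position: [0.4858, 0.1922, 0.0735]
eef_rot: [180.0, -0.0, 82.1]
ft_force: [-3.5, -1.1, 6.1]
grip_width: 0.011
[-0.15405842  0.49353787  0.04748537] [-3.49936605 -1.05717884  6.0931516 ] [0.48579174 0.19223731 0.07348259] [ 1.79995849e+02 -3.38599616e-03  8.21380630e+01]
```

```bash
python3 -m pendant '[[1,[0,-0.05,0],[0,0,0]],[1,[0,-0.05,0.05],[0,0,0]],[1,[0,-0.05,0.05],[0,0,0]]]' 60;  python3 -m pendant '[[1,[0,0,0.05],[0,0,0]],[1,[0,0,0.05],[0,0,0]]]' 60; python3 -m pendant '[[1,[0,0,0.05],[0,0,0]],[1,[0,0,0.05],[0,0,0]]]' 60; python3 - <<'E'
from h import *
s=env.state();print(s['wrist_torque'],s['ft_force'],s['position'],s['eef_rot'])
E
```

```text
time_s: 15.95
position: [0.4858, 0.1923, 0.0732]
eef_rot: [179.9, -0.0, 82.1]
ft_force: [-0.9, -1.6, 6.7]
grip_width: 0.0109
time_s: 16.2
position: [0.4858, 0.1923, 0.0728]
eef_rot: [179.9, -0.0, 82.1]
ft_force: [-1.1, -2.4, 8.5]
grip_width: 0.0108
time_s: 16.45
position: [0.4858, 0.1923, 0.0728]
eef_rot: [179.9, -0.0, 82.1]
ft_force: [-5.0, -2.1, 16.4]
grip_width: 0.0108
[-0.44603072  0.92228241 -0.03565659] [-4.98065075 -2.13300065 16.39670767] [0.48583645 0.19225751 0.07275886] [ 1.79906820e+02 -1.00472945e-02  8.21302570e+01]
```

```bash
python3 -m pendant '[[1,[0,0,0.03],[0,0,0]],[1,[0,0,0.03],[0,0,0]],[1,[0,0,0.03],[0,0,0]],[1,[0,0,0.03],[0,0,0]],[1,[0,0,0.03],[0,0,0]],[1,[0,0,0.03],[0,0,0]],[1,[0,0,0.03],[0,0,0]],[1,[0,0,0.03],[0,0,0]]]' 60; python3 - <<'E'
from h import *
s=env.state();print(s['wrist_torque'],s['ft_force'],s['position'],s['eef_rot'])
c=cam('top'); t=cam('scene'); Q=cloud(t); P=cloud(c)
for n,C,X,(u0,u1,v0,v1) in(('scene',t,Q,(180,290,170,270)),('top',c,P,(180,230,170,250))):
    x=X[v0:v1,u0:u1]; m=(C['pixels'].min(2)[v0:v1,u0:u1]>130)&(x[...,2]>.055)&(x[...,2]<.07)
    p=x[m]; k=np.linalg.lstsq(np.c_[p[:,:2],np.ones(len(p))],p[:,2],rcond=None)[0]; print(n,len(p),'tilt',k[:2],'z',k@[.4855,.193,1],'ends',[k@[.4855+a*.011,.193+a*.08,1] for a in(-1,1)])
a=cv2.resize(c['pixels'][180:250,185:240],None,fx=6,fy=6,interpolation=3)
b=cv2.resize(t['pixels'][190:290,185:300],None,fx=4,fy=4,interpolation=3)
o=np.zeros((430,800,3),np.uint8); o[:a.shape[0],:a.shape[1]]=a; o[:b.shape[0],335:335+b.shape[1]]=b
cv2.imwrite('pics/s6.png',o)
E
```

```text
time_s: 17.45
position: [0.4858, 0.1923, 0.0727]
eef_rot: [179.9, -0.0, 82.1]
ft_force: [-6.6, -3.4, 22.0]
grip_width: 0.011
[-0.59499226  1.19700725  0.03244107] [-6.60726283 -3.4301564  22.04970487] [0.48584846 0.19227282 0.07273863] [ 1.79892096e+02 -1.46478026e-02  8.21350427e+01]
scene 2083 tilt [ 0.00958437 -0.0020871 ] z 0.06047387117577197 ends [np.float64(0.060535410987437345), np.float64(0.06041233136410659)]
top 1192 tilt [-0.01525426  0.04660057] z 0.06340469250951514 ends [np.float64(0.0598444436910824), np.float64(0.06696494132794786)]
```

View pics/s6.png

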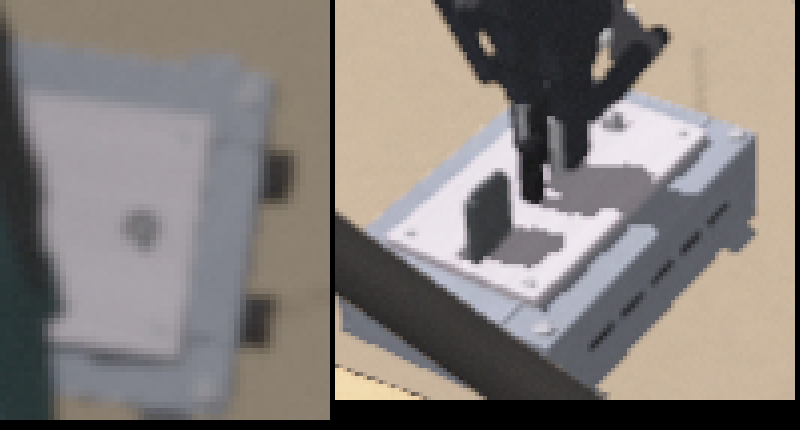

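```bash
python3 - <<'E'
from h import *
c=cam('top'); t=cam('scene'); Q=cloud(t); P=cloud(c)
seat=np.array([.4846,.1932]); R2=np.array([[np.cos(np.radians(-8)),-np.sin(np.radians(-8))],[np.sin(np.radians(-8)),np.cos(np.radians(-8))]])
for n,C,X in(('scene',t,Q),('top',c,P)):
    l=(X[...,:2]-seat)@R2; hsv=cv2.cvtColor(C['pixels'],cv2.COLOR_BGR2HSV)
    ok=(abs(X[...,2]-.061)<.012)
    plate=ok&(abs(l[...,0])<.039)&(abs(l[...,1])<.074)&(C['pixels'].min(2)>120)
    fr=ok&(((abs(l[...,0])>.051)&(abs(l[...,0])<.062)&(abs(l[...,1])<.095))|((abs(l[...,1])>.086)&(abs(l[...,1])<.095)&(abs(l[...,0])<.06)))
    print(n,'frame',fr.sum(),np.median(X[fr][:,2]))
    for a in(-1,1):
        for b in(-1,0,1):
            m=plate&(l[...,0]*a>.012)&(abs(l[...,1]-b*.05)<.025)
            print(a,b,m.sum(),X[m][:,2].mean().round(4) if m.sum() else '')
E
```

```text
scene frame 652 0.05700397663083856
-1 -1 171 0.0632
-1 0 181 0.0631
-1 1 190 0.0629
1 -1 1 0.062
1 0 63 0.063
1 1 129 0.063
top frame 510 0.05581829381820602
-1 -1 221 0.0618
-1 0 0 
-1 1 0 
1 -1 264 0.0617
1 0 45 0.0613
1 1 0
```

```bash
python3 - <<'E'
from h import *
s=env.state();print(s['time_s'],s['ft_force'],s['position'],s['grip_width'])
print(env.hand_in())
E
```

```text
17.65 [-5.56773143 -2.67230542 22.05184368] [0.48583138 0.19225287 0.07273585] 0.01098751381232344
the job is handed in; nothing more can be done
None
```

I finished the job and handed it in at 17.65 s, with the gripper still on the handle and pressing the long cover down. The short cover and the bolt were not touched.

- **Fastener:** I turned the wing about 76° clockwise. Afterwards the top camera showed it within about 0.3° of the housing's long axis.
- **Cover:** I picked the long cover up by its handle and lowered it over the wing and the dowel with no contact force. I then pressed it until the tool stopped moving down and the force rose sharply.
- **Flushness:** The top of the plate was about 6 mm above the frame, its own thickness, wherever the two cameras could see it (the arm hid parts). The spread was about 0.5 mm.
- **Force at hand-in:** The push was steady at about 22 N, with 6 N sideways. That sideways force may mean light contact of the cover with the wing or dowel.

**Checks that disagreed:**
- **Cover position while hovering:** Two top-camera readings of the cover along the long axis disagreed by about 2 mm. I used a value between them, and the wing and dowel then went through cleanly.
- **Plate tilt:** A first fit to the top-camera depth suggested the plate was tilted. The zone-by-zone height check did not confirm it; I put the tilt down to pixels at the plate's edge.

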